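# Load the radio charger in the order of the returns board

## Robot

A 6-joint arm with a two-finger parallel gripper is mounted at the origin on the work surface. World frame = base frame: x ahead of the robot, y to its left, z up, the work surface at z = 0. Lengths are in m, angles in rad, forces in N, time in s.
With the tool pointing down it reaches from about 0.35 to 0.975 m from the base axis. Payload 4.9 kg.
Tool frame: the origin (TCP) lies at the very end of the fingers, on their centre line; the grasp point (between the pads) lies 19 mm behind it (ctrl.grasp_offset is the distance from the TCP to the grasp point, in m); z points along the fingers, y is the line along which they close (so a half turn about z gives the same grasp; the last joint's range is limited). The gripper opens to 85 mm and grips with 20 to 120 N. Pads are 22 mm wide; open, the fingers measure 114 mm over their backs; the gripper's body (76 mm by 85 mm) begins 54 mm behind the grasp point. The pads swing forward as they close: fully open they stand 13 mm farther back than shut.
Start: joints at [1.205, 0.053, 1.613, -0, 1.476, -0.119], TCP at [0.153, 0.606, 0.196] pointing down, gripper open.
Joint ranges: [-3.01, 3.01], [-1.01, 2.22], [0.06, 2.58], [-1.02, 4.17], [0.09, 2.62], [-3.14, 3.14]. Speed limits (rad/s): [2.57, 2.57, 3.14, 3.14, 3.14, 3.14].

## Interface

Orientations are given as a rotation vector (axis times angle).
In Python, from station import ctrl, optics gives the robot as it stands.
- The arm moves only by the shell command python3 -m handwheel 'ROWS' [OPENING] [FORCE]. ROWS is JSON, a list of rows, each an object of numbers: "tx", "ty", "tz": the shift along the tool's x, y, z in mm; "roll": the turn about the tool's z in rad. A call has 1 to 12 rows; each row shifts and turns the commanded pose from where the row before left it, along the tool's axes as they then stand; what a row does not reach is not made up. A row lasts 1/12 s, in which the tool goes at most 41.7 mm and 7.16 degrees, less where a joint would pass 70% of its speed; a pose out of reach is approached as far as the arm can. A call with a gripper value outside its range is refused whole. OPENING is the finger opening in mm, from 0 to 85.4, set as the call begins (- or left out, the last holds). The fingers move at their own pace and stop on an object; FORCE is the grip in N (left out, the last holds). Time passes only in rows, so rows that do not move let the fingers close. It gives the time, the measured TCP pose, the force, the opening and the grip force at its end, in the units of the state.
- ctrl.get_obs(): the state, without advancing time (a new reading comes with each control period).
- optics.get_image(name): name is "scene" or "top" or "wrist"; returns (picture, depth): 384x512x3 uint8, red, green, blue; 384x512 float32, m along the optical axis (not along the pixel's ray), 0 where there is no reading.
- optics.camera_params(name): a dict with "mtx" (3x3 intrinsics, pixels), "extrinsics" (4x4, takes a point from camera to world coordinates); the wrist camera has in their place "tool_from_camera" (4x4, takes a point from camera to tool coordinates, whose origin is the TCP and whose axes are the flange's). Camera axes: x right, y down, z forward; pixel columns grow to the right and rows downward; lengths in m; the calibration is good to about 2 mm. A picture is of the moment at which its call begins: read the wrist's pose just before it. camera_params takes no time and is no camera call.
- ctrl.finish_job(): hands the job in; it is judged then, once.
The state is a dict: "t": time; "q": joint angles; "dq": joint speeds; "effort": joint torques, N m; "tool_pos": TCP position; "tool_rot": TCP orientation; "contact_force": force on the tool from outside, world axes, zero at the start; "wrist_torque": the same for the moment, N m; "opening": finger opening in m; "grip_force": force on a finger pad.
Only numpy, scipy, OpenCV 4.12 (cv2) and the standard library are available. Lean on these libraries where they do the work, as an engineer would, in place of code of your own. Each camera call takes 0.05 s, during which the arm holds its last target. There are 200 camera calls.

## Task

Move all four radios from the returns board into the charger, one per pocket and in the same left-to-right order in which they stand on the board. Turn each so that its belt clip goes into the slot at the back of its pocket, set it down gently, fully home and upright, and let go; leave the bottle where it is.

Things in the scene. Friction and masses are not known exactly. Their poses are not given: they have to be found in the camera images.
- radio_red: Radio, black with red cap and band, loose, about 180 to 290 g. Case 36 (x) x 56 (y) x 105 mm; origin: centre of its underside, z up. Front (screen) faces its -x. Grey clip on the back: 18 mm out to +x, 18 wide, 8 to 50 mm up; above it front and back are clear to grip, 36 mm apart. On top: antenna at y +17 mm, up to 133 mm; knob at y -14, up to 116 mm.
- pad_red: Fixed round red pad, black rubber top, 88 mm wide, 8 thick, on the 14 mm thick wooden returns board. Origin: centre of its underside. The red radio starts on it (within 6 mm of centre). The pads form a row 95 mm apart, roughly along world y (left end at +y, seen from the robot); which colour is where varies. Its own yaw means nothing.
- radio_yellow: Radio, black with yellow cap and band, loose, about 180 to 290 g. Case 36 (x) x 56 (y) x 105 mm; origin: centre of its underside, z up. Front (screen) faces its -x. Grey clip on the back: 18 mm out to +x, 18 wide, 8 to 50 mm up; above it front and back are clear to grip, 36 mm apart. On top: antenna at y +17 mm, up to 133 mm; knob at y -14, up to 116 mm.
- pad_yellow: Fixed round yellow pad, black rubber top, 88 mm wide, 8 thick, on the 14 mm thick wooden returns board. Origin: centre of its underside. The yellow radio starts on it (within 6 mm of centre). The pads form a row 95 mm apart, roughly along world y (left end at +y, seen from the robot); which colour is where varies. Its own yaw means nothing.
- radio_blue: Radio, black with blue cap and band, loose, about 180 to 290 g. Case 36 (x) x 56 (y) x 105 mm; origin: centre of its underside, z up. Front (screen) faces its -x. Grey clip on the back: 18 mm out to +x, 18 wide, 8 to 50 mm up; above it front and back are clear to grip, 36 mm apart. On top: antenna at y +17 mm, up to 133 mm; knob at y -14, up to 116 mm.
- pad_blue: Fixed round blue pad, black rubber top, 88 mm wide, 8 thick, on the 14 mm thick wooden returns board. Origin: centre of its underside. The blue radio starts on it (within 6 mm of centre). The pads form a row 95 mm apart, roughly along world y (left end at +y, seen from the robot); which colour is where varies. Its own yaw means nothing.
- radio_green: Radio, black with green cap and band, loose, about 180 to 290 g. Case 36 (x) x 56 (y) x 105 mm; origin: centre of its underside, z up. Front (screen) faces its -x. Grey clip on the back: 18 mm out to +x, 18 wide, 8 to 50 mm up; above it front and back are clear to grip, 36 mm apart. On top: antenna at y +17 mm, up to 133 mm; knob at y -14, up to 116 mm.
- pad_green: Fixed round green pad, black rubber top, 88 mm wide, 8 thick, on the 14 mm thick wooden returns board. Origin: centre of its underside. The green radio starts on it (within 6 mm of centre). The pads form a row 95 mm apart, roughly along world y (left end at +y, seen from the robot); which colour is where varies. Its own yaw means nothing.
- charger: Fixed grey charger, 48 mm high. Origin at the underside of the middle of the pocket row; front (green lamps) faces -x to the robot, left end +y. Pockets at x 0, y +126, +42, -42, -126 mm, each 50 (x) x 72 (y) mm, floor 12 mm up. Back (+x) wall has a 36 mm wide open slot mid-pocket for the belt clip: a radio fits only with its x the same way as the charger's x.
- bottle: Bystander: brown bottle with a white label and an orange cap, loose, 52 mm across, 150 mm tall, standing on the table to the robot's left of the work; origin at the centre of its underside.
There are look-alikes about, which are no part of the job. Leave any purple look-alike of the radio_yellow alone.

How it is judged:
At the end, for the whole second after the job is handed in: All four radios stand in pockets (underside within 6 mm of the floor, within 16 mm of the row's centre line, upright to 0.12 rad, square to 0.4 rad), clips in the back slots, ordered left to right as their pads, released and at rest; bottle within 30 mm of its start (x of radio_red in the frame of charger between -0.016 and 0.016 m and y of radio_red in the frame of charger between -0.145 and 0.145 m and z of radio_red in the frame of charger between 0.006 and 0.018 m and angle between each of radio_red, radio_yellow, radio_blue, radio_green's own z axis and vertical below 0.12 rad and angle between the x axis of each of radio_red, radio_yellow, radio_blue, radio_green and the x axis of charger, either way round below 0.4 rad and linear speed of each of radio_red, radio_yellow, radio_blue, radio_green below 0.02 m/s and angular speed of each of radio_red, radio_yellow, radio_blue, radio_green below 0.2 rad/s and not (contact force between the fingers and radio_red above 0.1 N) and x of radio_yellow in the frame of charger between -0.016 and 0.016 m and y of radio_yellow in the frame of charger between -0.145 and 0.145 m and z of radio_yellow in the frame of charger between 0.006 and 0.018 m and not (contact force between the fingers and radio_yellow above 0.1 N) and x of radio_blue in the frame of charger between -0.016 and 0.016 m and y of radio_blue in the frame of charger between -0.145 and 0.145 m and z of radio_blue in the frame of charger between 0.006 and 0.018 m and not (contact force between the fingers and radio_blue above 0.1 N) and x of radio_green in the frame of charger between -0.016 and 0.016 m and y of radio_green in the frame of charger between -0.145 and 0.145 m and z of radio_green in the frame of charger between 0.006 and 0.018 m and not (contact force between the fingers and radio_green above 0.1 N) and ((y of pad_red in the frame of pad_yellow above 0 m and y of radio_red in the frame of radio_yellow above 0 m) or (y of pad_red in the frame of pad_yellow below 0 m and y of radio_red in the frame of radio_yellow below 0 m)) and ((y of pad_red in the frame of pad_blue above 0 m and y of radio_red in the frame of radio_blue above 0 m) or (y of pad_red in the frame of pad_blue below 0 m and y of radio_red in the frame of radio_blue below 0 m)) and ((y of pad_red in the frame of pad_green above 0 m and y of radio_red in the frame of radio_green above 0 m) or (y of pad_red in the frame of pad_green below 0 m and y of radio_red in the frame of radio_green below 0 m)) and ((y of pad_yellow in the frame of pad_blue above 0 m and y of radio_yellow in the frame of radio_blue above 0 m) or (y of pad_yellow in the frame of pad_blue below 0 m and y of radio_yellow in the frame of radio_blue below 0 m)) and ((y of pad_yellow in the frame of pad_green above 0 m and y of radio_yellow in the frame of radio_green above 0 m) or (y of pad_yellow in the frame of pad_green below 0 m and y of radio_yellow in the frame of radio_green below 0 m)) and ((y of pad_blue in the frame of pad_green above 0 m and y of radio_blue in the frame of radio_green above 0 m) or (y of pad_blue in the frame of pad_green below 0 m and y of radio_blue in the frame of radio_green below 0 m)) and distance of bottle from where it was at the start of the episode below 0.03 m); the robot touches nothing.
It fails at once if a radio falls over (angle between any of radio_red, radio_yellow, radio_blue, radio_green's own z axis and vertical above 0.6 rad).
It fails at once if a radio is dropped or banged down (faster than 0.7 m/s while under 50 mm high) ((height (world z) of radio_red below 0.05 m and linear speed of radio_red above 0.7 m/s) or (height (world z) of radio_yellow below 0.05 m and linear speed of radio_yellow above 0.7 m/s) or (height (world z) of radio_blue below 0.05 m and linear speed of radio_blue above 0.7 m/s) or (height (world z) of radio_green below 0.05 m and linear speed of radio_green above 0.7 m/s)).
It fails at once if the bottle is shifted by more than 30 mm or knocked over (distance of bottle from where it was at the start of the episode above 0.03 m or angle between bottle's own z axis and vertical above 0.4 rad).
It also fails if it takes over 99 s, if anything falls off the work surface, if the arm or the gripper's body presses on something with over 40 N, if the wrist force passes 120 N, or if a joint passes its speed limit or range.

## Working session

There is one attempt and no reset: what is moved stays moved. The work goes in short steps, Python scripts to look and compute and a shell command to move; the robot and the scene stay as the last step left them, time stands still between calls to the robot, and variables do not carry over. Pictures are saved under pics/ and viewed, at most 14 in all, crops included, and the job is handed in when it is done.

```bash
mkdir -p pics; ls
python3 - <<'E'
from station import ctrl, optics
import cv2,numpy as np
print(ctrl.get_obs(), ctrl.grasp_offset)
for n in ("scene","top"):
    im,d=optics.get_image(n); cv2.imwrite(f"pics/{n}0.png",im[:,:,::-1]); np.savez(f"{n}0.npz",im=im,d=d)
    p=optics.camera_params(n); print(n,p)
print(optics.camera_params("wrist"))
E
```

```text
pics
{'t': 0.0, 'q': array([ 1.20498721e+00,  5.33619256e-02,  1.61429964e+00,  4.48756763e-06,
        1.47602508e+00, -1.18998675e-01]), 'dq': array([ 2.93428290e-04, -4.96841020e-05, -1.41675492e-04, -6.04244217e-04,
       -7.59532691e-04, -6.04291832e-04]), 'effort': array([-4.30780165e-04, -3.93665814e+01, -3.70183575e+01, -2.80497972e-05,
        6.93685783e-03, -1.04534612e-05]), 'tool_pos': array([0.15243823, 0.60539693, 0.1945566 ]), 'tool_rot': array([-0.38664375, -3.11719677,  0.00319087]), 'contact_force': array([0.32171404, 0.51190593, 0.20238726]), 'wrist_torque': array([-0.06494384,  0.04403087, -0.00432628]), 'grip_force': 0.0, 'opening': 0.08528399847545555} 0.0187
scene {'mtx': array([[439.76685837,   0.        , 261.95545117],
       [  0.        , 439.76685837, 194.54717049],
       [  0.        ,   0.        ,   1.        ]]), 'extrinsics': array([[-0.83910064,  0.45571988, -0.29703452,  0.83288764],
       [ 0.54391   ,  0.71139559, -0.4450598 ,  0.65476473],
       [ 0.00848645, -0.53501001, -0.8448031 ,  1.04858912],
       [ 0.        ,  0.        ,  0.     
[... 272 characters left out ...]
0.9999215 , -0.01200113,  0.00360231,  0.11850564],
       [-0.00254764, -0.08676432, -0.99622561,  0.74247221],
       [ 0.        ,  0.        ,  0.        ,  1.        ]])}
{'mtx': array([[278.06693036,   0.        , 255.73497196],
       [  0.        , 278.06693036, 194.50247738],
       [  0.        ,   0.        ,   1.        ]]), 'tool_from_camera': array([[ 5.15082258e-04, -9.52538604e-01, -3.04417383e-01,
         7.89500741e-02],
       [ 9.99999029e-01,  8.84780499e-04, -1.07650167e-03,
        -4.73831779e-04],
       [ 1.29475197e-03, -3.04416533e-01,  9.52538135e-01,
        -1.77415030e-01],
       [ 0.00000000e+00,  0.00000000e+00,  0.00000000e+00,
         1.00000000e+00]])}
```

View pics/top0.png

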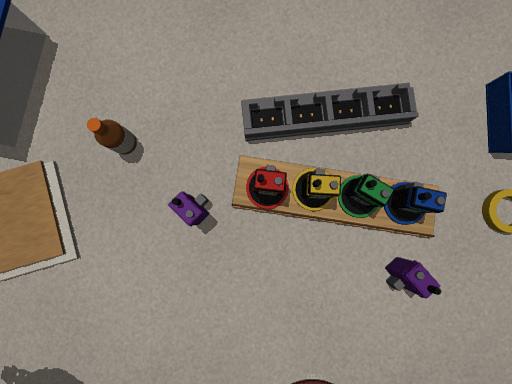

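View pics/scene0.png

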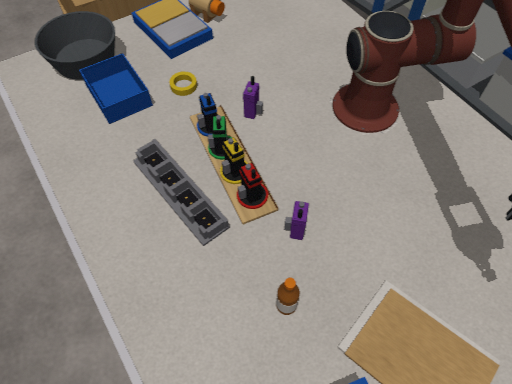

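```bash
cat > h.py <<'E'
import numpy as np,cv2
from scipy.spatial.transform import Rotation as R
def cloud(name,d,p,T):
    K=p["mtx"]; v,u=np.mgrid[:d.shape[0],:d.shape[1]]
    P=np.stack([(u-K[0,2])/K[0,0]*d,(v-K[1,2])/K[1,1]*d,d],-1)
    return P@T[:3,:3].T+T[:3,3]
E
python3 - <<'E'
from h import *
from station import optics
z=np.load("top0.npz");im=z["im"];d=z["d"];p=optics.camera_params("top");W=cloud("top",d,p,p["extrinsics"])
cv2.imwrite("pics/topc.png",cv2.resize(im[70:250,220:460,::-1],None,fx=3.3,fy=3.3,interpolation=cv2.INTER_CUBIC))
hsv=cv2.cvtColor(im,cv2.COLOR_RGB2HSV)
for n,(u0,u1,v0,v1) in dict(red=(240,292,150,215),yellow=(296,342,165,215),green=(338,393,168,220),blue=(392,450,175,225)).items():
    w=W[v0:v1,u0:u1].reshape(-1,3)
    top=w[(w[:,2]>.119)&(w[:,2]<.133)]; r=cv2.minAreaRect((top[:,:2]*1000).astype(np.float32))
    ant=w[w[:,2]>.149]; kn=w[(w[:,2]>.135)&(w[:,2]<.1415)]
    print(n,len(top),np.round(top.mean(0),4),[np.round(x,1) for x in r],"ant",len(ant),ant.mean(0).round(4),"knob",len(kn),kn.mean(0).round(4))
E=W[75:145,235:420]; m=(E[...,2]>.042)&(E[...,2]<.056)
r=cv2.minAreaRect((E[m][:,:2]*1000).astype(np.float32));print("charger",r,E[m][:,2].mean(),cv2.boxPoints(r))
b=W[110:160,80:140].reshape(-1,3);b=b[b[:,2]>.13];print("bottle",b.mean(0))
for c in((165,220,180,235),(380,445,250,300)):
    b=W[c[2]:c[3],c[0]:c[1]].reshape(-1,3);b=b[b[:,2]>.05];print("purple",b.mean(0),b.max(0))
E
```

```text
red 547 [0.4956 0.0938 0.1269] [array([496.5,  93.7]), array([55.7, 36.2]), np.float64(83.7)] ant 58 [0.4746 0.1133 0.3468] knob 51 [0.4947 0.083  0.1376]
yellow 548 [ 0.4893 -0.0019  0.1268] [array([490.1,  -2.6]), array([55.8, 36. ]), np.float64(87.6)] ant 51 [0.4793 0.0328 0.258 ] knob 54 [ 0.4892 -0.0123  0.1375]
green 601 [ 0.4818 -0.0848  0.1267] [array([486.1, -72.4]), array([98.6, 48.1]), np.float64(78.1)] ant 51 [ 0.4808 -0.0472  0.2461] knob 59 [ 0.4773 -0.1     0.1375]
blue 553 [ 0.4665 -0.1815  0.1266] [array([ 471.3, -166.8]), array([95.4, 36.2]), np.float64(77.6)] ant 68 [ 0.4558 -0.0719  0.353 ] knob 64 [ 0.4652 -0.1932  0.1374]
charger ((653.0838012695312, -28.338653564453125), (73.57750701904297, 353.03582763671875), 6.799680233001709) 0.046931961141567356 [[ 595.6544   142.58194]
 [ 637.45325 -207.9707 ]
 [ 710.5132  -199.25925]
 [ 668.71436  151.2934 ]]
bottle [0.57420643 0.37668016 0.19033866]
purple [0.44511175 0.23994688 0.11572955] [0.47787421 0.27793253 0.74247221]
purple [ 0.32528223 -0.17115312  0.10195568] [0.42680084 0.11850564 0.74247221]
```

View pics/topc.png

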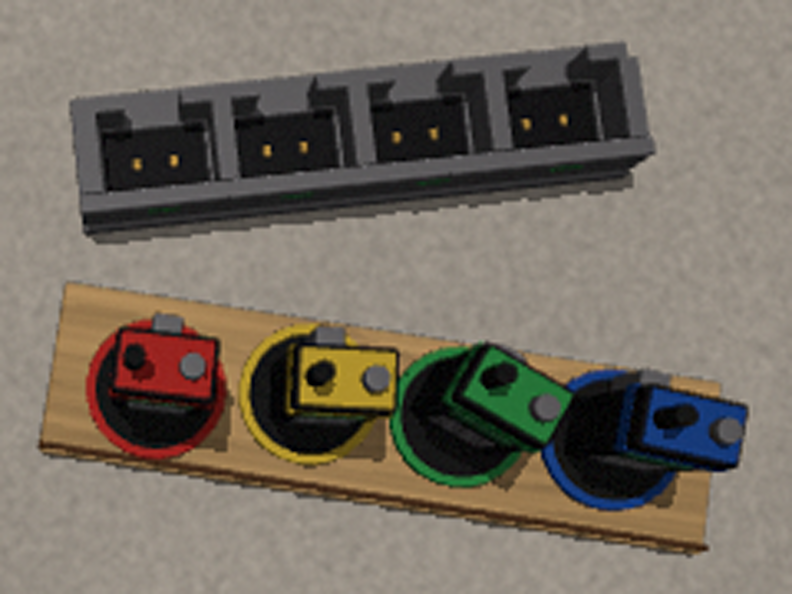

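```bash
cat >> h.py <<'E'
def yaw(o):
    y=R.from_rotvec(o["tool_rot"]).as_matrix()[:,1]; return np.arctan2(y[1],y[0])
def go(x,y,z,a):
    """shift (tool mm) and roll to reach world TCP x,y,z with tool-y yaw a (shift first, then roll)"""
    from station import ctrl
    o=ctrl.get_obs(); M=R.from_rotvec(o["tool_rot"]).as_matrix()
    d=M.T@(np.array([x,y,z])-o["tool_pos"])*1000
    r=(yaw(o)-a+np.pi)%(2*np.pi)-np.pi
    print("at",o["tool_pos"].round(4),"yaw",yaw(o).round(3),"shift",d.round(1),"roll",round(r,3),"t",round(o["t"],2),"q",o["q"].round(2))
E
python3 - <<'E'
from h import *
from station import optics
z=np.load("top0.npz");im=z["im"];d=z["d"];p=optics.camera_params("top");W=cloud("top",d,p,p["extrinsics"]); W[d==0]=9
m=((W[...,2]>.119)&(W[...,2]<.133)&(W[...,0]<.56)&(W[...,0]>.4)).astype(np.uint8)
m[:,:230]=0
n,L,s,c=cv2.connectedComponentsWithStats(m,connectivity=4)
for i in range(1,n):
    if s[i,4]<200: continue
    w=W[L==i]; r=cv2.minAreaRect((w[:,:2]*1000).astype(np.float32))
    print(c[i].round(),s[i,4],"mean z",w[:,2].mean().round(4),[np.round(x,1) for x in r],end=" ")
    q=W[(W[...,2]>.136)&(W[...,2]<.162)&(np.hypot(W[...,0]-r[0][0]/1e3,W[...,1]-r[0][1]/1e3)<.035)]
    a=q[q[:,2]>.148].mean(0); k=q[(q[:,2]<.1415)]; 
    print("ant",a.round(4),"max",q[:,2].max().round(4))
th=.1187; c0=np.array([.6531,-.0283]); B=np.array([[np.cos(th),-np.sin(th)],[np.sin(th),np.cos(th)]])
C=(W[...,:2]-c0)@B; zz=W[...,2]
for y in (.126,.042,-.042,-.126):
    f=(abs(C[...,1]-y)<.045)&(abs(C[...,0])<.05)&(zz<.052)
    t=f&(zz>.04); fl=f&(zz<.018)&(abs(C[...,0])<.033); 
    ct=C[t]; mid=abs(ct[:,1]-y)<.012
    print(y,"front wall x",np.percentile(ct[mid&(ct[:,0]<0),0],[2,98]).round(4),"back wall beside slot",np.percentile(ct[(abs(ct[:,1]-y)>.022)&(abs(ct[:,1]-y)<.03)&(ct[:,0]>.01),0],[2,98]).round(4),
     "floor x",np.percentile(C[fl][:,0],[2,98]).round(4),"floor y",np.percentile(C[fl][:,1],[2,98]).round(4))
w=W[90:170,70:150].reshape(-1,3); w=w[(w[:,2]>.135)&(w[:,2]<.17)]; print("bottle cap",w.mean(0))
from h import go; go(.4965,.0937,.2,.0)
E
```

```text
[270. 180.] 547 mean z 0.1269 [array([496.5,  93.7]), array([55.7, 36.2]), np.float64(83.7)] ant [0.4979 0.1107 0.154 ] max 0.1562
[324. 184.] 548 mean z 0.1268 [array([490.1,  -2.6]), array([55.8, 36. ]), np.float64(87.6)] ant [0.4906 0.0145 0.1541] max 0.1569
[375. 190.] 549 mean z 0.1267 [array([482., -93.]), array([55.8, 36.5]), np.float64(60.4)] ant [ 0.4907 -0.078   0.1536] max 0.1557
[428. 199.] 541 mean z 0.1267 [array([ 467., -186.]), array([56. , 36.2]), np.float64(78.0)] ant [ 0.4706 -0.1687  0.1534] max 0.1564
0.126 front wall x [-0.0357 -0.0242] back wall beside slot [0.0263 0.0357] floor x [-0.0136  0.0315] floor y [0.0904 0.1595]
0.042 front wall x [-0.036  -0.0243] back wall beside slot [0.026 0.036] floor x [-0.0138  0.0316] floor y [0.0058 0.0712]
-0.042 front wall x [-0.0361 -0.0242] back wall beside slot [0.0259 0.0361] floor x [-0.0141  0.0317] floor y [-0.0784 -0.0168]
-0.126 front wall x [-0.0363 -0.0243] back wall beside slot [0.0259 0.0363] floor x [-0.014   0.0317] floor y [-0.1626 -0.1051]
bottle cap [0.58585149 0.39714638 0.14753031]
at [0.1525 0.6055 0.1947] yaw 1.324 shift [-458.6 -412.2   -4.6] roll 1.324 t 0.1 q [ 1.2   0.05  1.61 -0.    1.48 -0.12]
```

Left to right the pads are red (266,187), yellow (317,189), green (362,196) and blue (407,203). The purple look-alikes at (188,208) and (413,278) don't match any of the four colours, so I'm leaving them alone. All four clips point toward the charger (up in the image) and the antennas are on the +y side.

```bash
python3 -m handwheel '[{"tx":-29,"ty":-26},{"tx":-29,"ty":-26},{"tx":-29,"ty":-26},{"tx":-29,"ty":-26},{"tx":-29,"ty":-26},{"tx":-29,"ty":-26},{"tx":-29,"ty":-26},{"tx":-29,"ty":-26},{"tx":-29,"ty":-26},{"tx":-29,"ty":-26},{"tx":-29,"ty":-26},{"tx":-29,"ty":-26}]' 85
python3 -m handwheel '[{"tx":-28,"ty":-25},{"tx":-28,"ty":-25},{"tx":-28,"ty":-25},{"tx":-27,"ty":-25}]'
python3 -m handwheel '[{"roll":0.12},{"roll":0.12},{"roll":0.12},{"roll":0.12},{"roll":0.12},{"roll":0.12},{"roll":0.12},{"roll":0.12},{"roll":0.12},{"roll":0.12},{"roll":0.12},{"roll":0.115}]'
python3 -m handwheel '[{},{}]'
python3 -c "
from h import go; go(.4965,.0937,.089,-.11)"
```

```text
at [0.1525 0.6055 0.1947] yaw 1.324 shift [-458.6 -412.   106.4] roll 1.434 t 0.1 q [ 1.2   0.05  1.61 -0.    1.48 -0.12]$[0]: bad value
$[0]: bad value
$[0]: bad value
$[0]: bad value
```

```bash
python3 -m handwheel '[{"tx":-29,"ty":-26,"tz":0,"roll":0}]' 85; python3 -m handwheel '[{"tx":-29.0,"ty":-26.0,"tz":0.0,"roll":0.0}]'; python3 -m handwheel --help
```

```text
t: 0.18
tool_pos: [0.172, 0.5759, 0.1944]
tool_rot: [-0.379, -3.116, 0.0]
contact_force: [1.5, -0.3, 1.0]
opening: 0.0847
grip_force: 0.0
t: 0.27
tool_pos: [0.1956, 0.541, 0.1946]
tool_rot: [-0.382, -3.118, 0.003]
contact_force: [1.6, 0.3, 1.1]
opening: 0.0848
grip_force: 0.0invalid input: not JSON, or not a number
```

```bash
python3 -m handwheel '[{"tx":-29,"ty":-26,"tz":0,"roll":0},{"tx":-29,"ty":-26,"tz":0,"roll":0},{"tx":-29,"ty":-26,"tz":0,"roll":0},{"tx":-29,"ty":-26,"tz":0,"roll":0},{"tx":-29,"ty":-26,"tz":0,"roll":0},{"tx":-29,"ty":-26,"tz":0,"roll":0},{"tx":-29,"ty":-26,"tz":0,"roll":0},{"tx":-29,"ty":-26,"tz":0,"roll":0},{"tx":-29,"ty":-26,"tz":0,"roll":0},{"tx":-29,"ty":-26,"tz":0,"roll":0},{"tx":-29,"ty":-26,"tz":0,"roll":0},{"tx":-29,"ty":-26,"tz":0,"roll":0}]' >/dev/null
python3 -m handwheel '[{"tx":-28,"ty":-25,"tz":0,"roll":0},{"tx":-25,"ty":-23,"tz":0,"roll":0}]' >/dev/null
python3 -m handwheel '[{"tx":0,"ty":0,"tz":0,"roll":0.12},{"tx":0,"ty":0,"tz":0,"roll":0.12},{"tx":0,"ty":0,"tz":0,"roll":0.12},{"tx":0,"ty":0,"tz":0,"roll":0.12},{"tx":0,"ty":0,"tz":0,"roll":0.12},{"tx":0,"ty":0,"tz":0,"roll":0.12},{"tx":0,"ty":0,"tz":0,"roll":0.12},{"tx":0,"ty":0,"tz":0,"roll":0.12},{"tx":0,"ty":0,"tz":0,"roll":0.12},{"tx":0,"ty":0,"tz":0,"roll":0.12},{"tx":0,"ty":0,"tz":0,"roll":0.12},{"tx":0,"ty":0,"tz":0,"roll":0.115}]' >/dev/null
python3 -m handwheel '[{"tx":0,"ty":0,"tz":0,"roll":0},{"tx":0,"ty":0,"tz":0,"roll":0}]'
python3 -c "
from h import go; go(.4965,.0937,.089,-.11)"
```

```text
t: 2.6
tool_pos: [0.4968, 0.0944, 0.1954]
tool_rot: [-2.338, -2.098, 0.001]
contact_force: [-0.2, -0.2, -0.1]
opening: 0.085
grip_force: 0.0
at [0.4968 0.0944 0.1954] yaw -0.108 shift [ -0.7  -0.2 106.4] roll 0.002 t 2.6 q [ 0.04 -0.24  1.88 -0.    1.49  0.15]
```

```bash
python3 -m handwheel '[{"tx":0,"ty":0,"tz":22,"roll":0},{"tx":0,"ty":0,"tz":22,"roll":0},{"tx":0,"ty":0,"tz":22,"roll":0},{"tx":0,"ty":0,"tz":20,"roll":0},{"tx":0,"ty":0,"tz":14,"roll":0},{"tx":0,"ty":0,"tz":6,"roll":0},{"tx":0,"ty":0,"tz":0,"roll":0},{"tx":0,"ty":0,"tz":0,"roll":0}]'
python3 -m handwheel '[{"tx":0,"ty":0,"tz":0,"roll":0},{"tx":0,"ty":0,"tz":0,"roll":0},{"tx":0,"ty":0,"tz":0,"roll":0},{"tx":0,"ty":0,"tz":0,"roll":0},{"tx":0,"ty":0,"tz":0,"roll":0},{"tx":0,"ty":0,"tz":0,"roll":0},{"tx":0,"ty":0,"tz":0,"roll":0},{"tx":0,"ty":0,"tz":0,"roll":0}]' 25 40
```

```text
t: 3.27
tool_pos: [0.4973, 0.0944, 0.0901]
tool_rot: [2.34, 2.096, 0.0]
contact_force: [0.4, -0.3, 0.2]
opening: 0.0851
grip_force: 0.0
t: 3.93
tool_pos: [0.4986, 0.0945, 0.0929]
tool_rot: [2.34, 2.094, 0.004]
contact_force: [-3.4, 0.9, 10.6]
opening: 0.025
grip_force: 5.2
```

Run:
```python
from station import ctrl, optics
import cv2,numpy as np
a=optics.get_image("wrist")[0];b=optics.get_image("scene")[0]
c=cv2.resize(b[80:260,140:340],(427,384),interpolation=cv2.INTER_CUBIC)
cv2.imwrite("pics/a1.png",np.hstack([a[:,60:430],c])[:,:,::-1])
o=ctrl.get_obs();print(o["opening"],o["grip_force"],o["contact_force"])
```

```text
0.0250116071945297 5.223066707840189 [-3.55341552 -0.08370027 10.00653145]
```

View pics/a1.png

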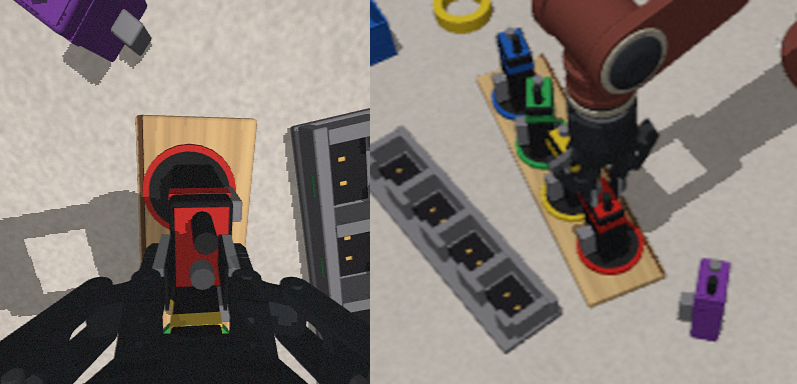

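Run:
```python
from h import *
from station import ctrl, optics
o=ctrl.get_obs(); im,d=optics.get_image("wrist"); p=optics.camera_params("wrist")
T=np.eye(4);T[:3,:3]=R.from_rotvec(o["tool_rot"]).as_matrix();T[:3,3]=o["tool_pos"];T=T@p["tool_from_camera"]
W=cloud("w",d,p,T); tp=np.array(o["tool_pos"]); np.savez("w1.npz",im=im,W=W,tp=tp)
c=im[170:345,190:360]; cv2.imwrite("pics/a2.png",cv2.resize(c,None,fx=4,fy=3.4,interpolation=cv2.INTER_CUBIC)[:,:,::-1])
im2,d2=optics.get_image("top");p=optics.camera_params("top");V=cloud("t",d2,p,p["extrinsics"])
for v in range(195,330,9): print(v,[tuple((W[v,u]*1000).round().astype(int)) for u in range(222,310,12)])
```

```text
195 [(np.int64(466), np.int64(95), np.int64(22)), (np.int64(488), np.int64(124), np.int64(116)), (np.int64(495), np.int64(123), np.int64(115)), (np.int64(502), np.int64(122), np.int64(116)), (np.int64(509), np.int64(121), np.int64(116)), (np.int64(516), np.int64(121), np.int64(116)), (np.int64(529), np.int64(100), np.int64(57)), (np.int64(546), np.int64(84), np.int64(14))]
204 [(np.int64(465), np.int64(87), np.int64(22)), (np.int64(489), np.int64(122), np.int64(128)), (np.int64(495), np.int64(121), np.int64(127)), (np.int64(502), np.int64(120), np.int64(126)), (np.int64(508), np.int64(119), np.int64(125)), (np.int64(515), np.int64(119), np.int64(126)), (np.int64(527), np.int64(97), np.int64(71)), (np.int64(545), np.int64(75), np.int64(15))]
213 [(np.int64(463), np.int64(77), np.int64(20)), (np.int64(488), np.int64(117), np.int64(129)), (np.int64(495), np.int64(117), np.int64(129)), (np.int64(501), np.int64(117), np.int64(131)), (np.int64(508), np.int64(115), np.int64(128)), (np.int64(514), np.int64(114), np.int64(128)), (np.int64(527), np.int64(90), np.int64(71)), (np.int64(545), np.
[... 3819 characters left out ...]
4)), (np.int64(474), np.int64(26), np.int64(98)), (np.int64(483), np.int64(26), np.int64(99)), (np.int64(492), np.int64(26), np.int64(100)), (np.int64(501), np.int64(26), np.int64(101)), (np.int64(510), np.int64(-1), np.int64(72)), (np.int64(511), np.int64(109), np.int64(198)), (np.int64(515), np.int64(109), np.int64(199))]
321 [(np.int64(483), np.int64(89), np.int64(177)), (np.int64(474), np.int64(27), np.int64(108)), (np.int64(483), np.int64(27), np.int64(109)), (np.int64(492), np.int64(26), np.int64(109)), (np.int64(500), np.int64(26), np.int64(110)), (np.int64(509), np.int64(-10), np.int64(72)), (np.int64(511), np.int64(110), np.int64(203)), (np.int64(514), np.int64(109), np.int64(203))]
```

View pics/a2.png

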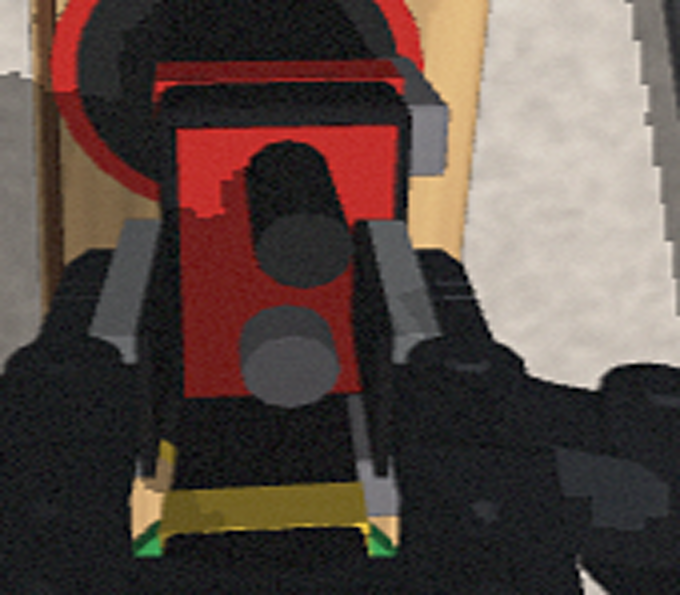

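Radio is upright and centred between the pads at (270,250), with a light grip that stopped at the commanded 25 mm. I'll command a fuller close.

```bash
python3 -m handwheel '[{"tx":0,"ty":0,"tz":0,"roll":0},{"tx":0,"ty":0,"tz":0,"roll":0},{"tx":0,"ty":0,"tz":0,"roll":0},{"tx":0,"ty":0,"tz":0,"roll":0}]' 15 40
python3 -m handwheel '[{"tx":0,"ty":0,"tz":0,"roll":0},{"tx":0,"ty":0,"tz":0,"roll":0},{"tx":0,"ty":0,"tz":0,"roll":0},{"tx":0,"ty":0,"tz":0,"roll":0}]' 0 40
```

```text
t: 4.47
tool_pos: [0.4981, 0.0946, 0.0918]
tool_rot: [2.34, 2.094, 0.003]
contact_force: [-1.4, -0.3, 7.8]
opening: 0.015
grip_force: 4.3
t: 4.8
tool_pos: [0.499, 0.0957, 0.0924]
tool_rot: [2.341, 2.094, 0.008]
contact_force: [-0.7, 2.2, 8.4]
opening: 0.0023
grip_force: 83.9
```

Run:
```python
from station import ctrl, optics
import cv2,numpy as np
a=optics.get_image("wrist")[0][150:345,170:380];b=optics.get_image("scene")[0][130:260,180:320]
cv2.imwrite("pics/a3.png",np.hstack([cv2.resize(a,(400,380),interpolation=cv2.INTER_CUBIC),cv2.resize(b,(400,380),interpolation=cv2.INTER_CUBIC)])[:,:,::-1])
```

```text
(no output)
```

View pics/a3.png

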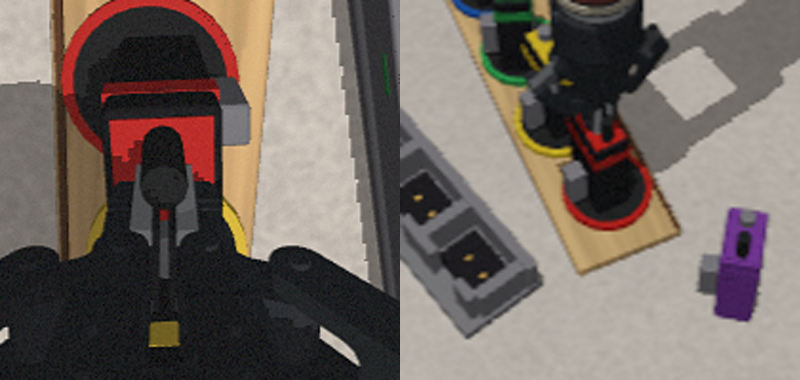

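The fingers closed on top of the red cap at (165,210) in the left panel, not around the case. So the finger ends sit about 35 mm above the nominal TCP. I'll back off and measure the fingers in free air.

```bash
python3 -m handwheel '[{"tx":0,"ty":0,"tz":0,"roll":0},{"tx":0,"ty":0,"tz":0,"roll":0},{"tx":0,"ty":0,"tz":-4,"roll":0},{"tx":0,"ty":0,"tz":-10,"roll":0},{"tx":0,"ty":0,"tz":-20,"roll":0},{"tx":0,"ty":0,"tz":-25,"roll":0},{"tx":0,"ty":0,"tz":-30,"roll":0},{"tx":0,"ty":0,"tz":-15,"roll":0},{"tx":0,"ty":0,"tz":0,"roll":0},{"tx":0,"ty":0,"tz":0,"roll":0}]' 36
python3 - <<'E'
from h import *
from station import ctrl, optics
o=ctrl.get_obs(); im,d=optics.get_image("wrist"); p=optics.camera_params("wrist")
T=p["tool_from_camera"]; W=cloud("w",d,p,T)*1000
b=optics.get_image("scene")[0]
cv2.imwrite("pics/a4.png",np.hstack([im[:,60:430],cv2.resize(b[60:260,140:340],(384,384),interpolation=cv2.INTER_CUBIC)])[:,:,::-1])
np.savez("w2.npz",im=im,d=d)
# tool-frame points close to the fingers
m=(d>0)&(abs(W[...,1])<60)&(abs(W[...,0])<25)&(W[...,2]<10)
for z0 in range(-90,10,6):
    s=m&(W[...,2]>=z0)&(W[...,2]<z0+6); 
    if s.any(): print(z0,s.sum(),"y",np.percentile(W[s][:,1],[1,25,50,75,99]).round(),"x",W[s][:,0].min().round(),W[s][:,0].max().round())
E
```

```text
t: 5.73
tool_pos: [0.4976, 0.0944, 0.1949]
tool_rot: [2.34, 2.094, 0.002]
contact_force: [-0.1, 0.1, -0.8]
opening: 0.0356
grip_force: 0.0
-90 2156 y [-51. -36.  18.  35.  49.] x -13.0 14.0
-84 1029 y [-48. -31. -20.  29.  45.] x -3.0 14.0
-78 746 y [-31. -21.  17.  19.  32.] x -12.0 12.0
-72 449 y [-32. -21. -19.  19.  30.] x -11.0 11.0
-66 507 y [-32. -22. -19.  20.  30.] x -12.0 11.0
-60 438 y [-32. -23.  17.  20.  30.] x -12.0 11.0
-54 403 y [-32. -23. -19.  21.  30.] x -12.0 11.0
-48 330 y [-31. -22.  17.  20.  29.] x -12.0 11.0
-42 138 y [-25. -19.  17.  17.  23.] x -11.0 11.0
-36 2 y [-19. -10.  -1.   8.  17.] x -4.0 -2.0
```

View pics/a4.png

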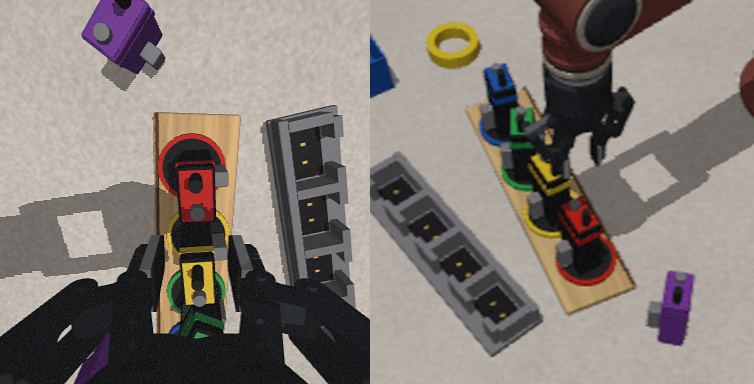

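Measured: at 36 mm opening the finger ends are 37 mm short of the nominal TCP. I'll use that offset, so the gripping TCP height is about 0.054.

```bash
python3 -m handwheel '[{"tx":0,"ty":0,"tz":0,"roll":0},{"tx":0,"ty":0,"tz":0,"roll":0},{"tx":0,"ty":0,"tz":0,"roll":0},{"tx":0,"ty":0,"tz":0,"roll":0},{"tx":0,"ty":0,"tz":30,"roll":0},{"tx":0,"ty":0,"tz":30,"roll":0},{"tx":0,"ty":0,"tz":25,"roll":0},{"tx":0,"ty":0,"tz":20,"roll":0},{"tx":0,"ty":0,"tz":15,"roll":0},{"tx":0,"ty":0,"tz":12,"roll":0},{"tx":0,"ty":0,"tz":9,"roll":0},{"tx":0,"ty":0,"tz":0,"roll":0}]' 85
python3 -m handwheel '[{"tx":0,"ty":0,"tz":0,"roll":0},{"tx":0,"ty":0,"tz":0,"roll":0},{"tx":0,"ty":0,"tz":0,"roll":0},{"tx":0,"ty":0,"tz":0,"roll":0},{"tx":0,"ty":0,"tz":0,"roll":0},{"tx":0,"ty":0,"tz":0,"roll":0},{"tx":0,"ty":0,"tz":0,"roll":0},{"tx":0,"ty":0,"tz":0,"roll":0}]' 20 40
```

```text
t: 6.83
tool_pos: [0.4957, 0.0943, 0.0508]
tool_rot: [-2.34, -2.093, 0.004]
contact_force: [0.4, 0.3, -0.9]
opening: 0.0849
grip_force: 0.0
t: 7.5
tool_pos: [0.4983, 0.0945, 0.0542]
tool_rot: [2.34, 2.094, 0.003]
contact_force: [1.1, 0.4, 6.6]
opening: 0.0361
grip_force: 40.4
```

```bash
python3 -m handwheel '[{"tx":0,"ty":0,"tz":-5,"roll":0},{"tx":0,"ty":0,"tz":-10,"roll":0},{"tx":0,"ty":0,"tz":-15,"roll":0},{"tx":0,"ty":0,"tz":-20,"roll":0},{"tx":0,"ty":0,"tz":-15,"roll":0},{"tx":0,"ty":0,"tz":-10,"roll":0},{"tx":0,"ty":0,"tz":0,"roll":-0.07},{"tx":0,"ty":0,"tz":0,"roll":-0.08},{"tx":0,"ty":0,"tz":0,"roll":-0.08},{"tx":0,"ty":0,"tz":0,"roll":0},{"tx":0,"ty":0,"tz":0,"roll":0}]'
python3 -c "
from h import go; go(.6382,.0975,.130,.119)"
```

```text
t: 8.42
tool_pos: [0.4965, 0.0944, 0.1273]
tool_rot: [-2.087, -2.347, 0.001]
contact_force: [-0.7, 0.0, -3.2]
opening: 0.0358
grip_force: 39.6
at [0.4965 0.0944 0.1273] yaw 0.117 shift [-13.4 141.1  -2.9] roll -0.002 t 8.42 q [ 0.04 -0.18  1.96  0.    1.37 -0.08]
```

```bash
python3 -m handwheel '[{"tx":-1,"ty":10,"tz":0,"roll":0},{"tx":-2,"ty":20,"tz":0,"roll":0},{"tx":-2,"ty":25,"tz":0,"roll":0},{"tx":-2,"ty":25,"tz":0,"roll":0},{"tx":-2,"ty":25,"tz":0,"roll":0},{"tx":-2,"ty":20,"tz":0,"roll":0},{"tx":-1,"ty":11,"tz":0,"roll":0},{"tx":-1,"ty":5,"tz":0,"roll":0},{"tx":0,"ty":0,"tz":0,"roll":0},{"tx":0,"ty":0,"tz":0,"roll":0}]'
python3 - <<'E'
from h import *
from station import optics
go(.6382,.0975,.044,.119)
im,d=optics.get_image("scene"); cv2.imwrite("pics/a5.png",cv2.resize(im[100:270,110:330,::-1],None,fx=3,fy=3,interpolation=cv2.INTER_CUBIC))
E
```

```text
t: 9.25
tool_pos: [0.638, 0.0982, 0.1272]
tool_rot: [-2.086, -2.348, 0.002]
contact_force: [-0.1, 0.1, -2.6]
opening: 0.036
grip_force: 40.0
at [0.638  0.0982 0.1272] yaw 0.118 shift [-0.8  0.3 83.2] roll -0.001 t 9.25 q [ 0.04  0.15  1.62  0.    1.37 -0.08]
```

View pics/a5.png

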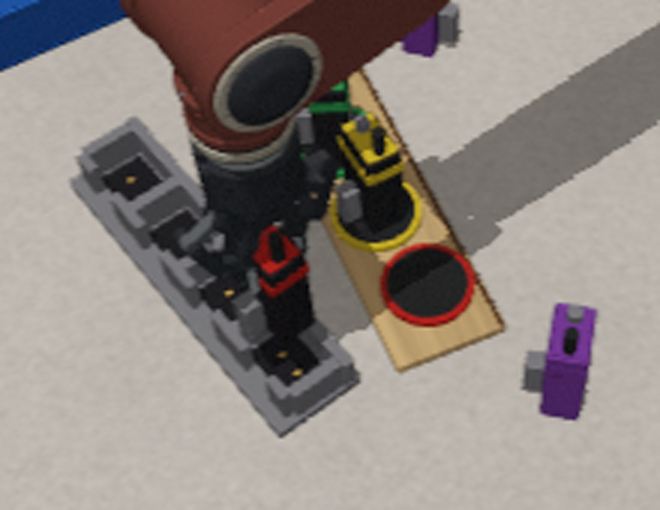

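The red radio hangs upright over the left pocket (around 285,330), clip toward the slot. Lowering it now.

```bash
python3 -m handwheel '[{"tx":0,"ty":0,"tz":12,"roll":0},{"tx":0,"ty":0,"tz":16,"roll":0},{"tx":0,"ty":0,"tz":16,"roll":0},{"tx":0,"ty":0,"tz":14,"roll":0},{"tx":0,"ty":0,"tz":10,"roll":0},{"tx":0,"ty":0,"tz":6,"roll":0},{"tx":0,"ty":0,"tz":3,"roll":0},{"tx":0,"ty":0,"tz":2,"roll":0},{"tx":0,"ty":0,"tz":0,"roll":0},{"tx":0,"ty":0,"tz":0,"roll":0}]'
python3 -m handwheel '[{"tx":0,"ty":0,"tz":2,"roll":0},{"tx":0,"ty":0,"tz":1,"roll":0},{"tx":0,"ty":0,"tz":0,"roll":0},{"tx":0,"ty":0,"tz":0,"roll":0}]'
```

```text
t: 10.13
tool_pos: [0.6394, 0.0982, 0.0497]
tool_rot: [2.085, 2.349, 0.002]
contact_force: [0.4, 1.0, -3.1]
opening: 0.0356
grip_force: 40.0
t: 10.47
tool_pos: [0.6387, 0.0982, 0.0459]
tool_rot: [2.085, 2.35, 0.0]
contact_force: [0.4, -0.2, -1.9]
opening: 0.0358
grip_force: 40.0
```

```bash
python3 -m handwheel '[{"tx":0,"ty":0,"tz":1,"roll":0},{"tx":0,"ty":0,"tz":1,"roll":0},{"tx":0,"ty":0,"tz":1,"roll":0},{"tx":0,"ty":0,"tz":0,"roll":0},{"tx":0,"ty":0,"tz":0,"roll":0}]'
```

```text
t: 10.88
tool_pos: [0.639, 0.0983, 0.0443]
tool_rot: [2.085, 2.35, 0.0]
contact_force: [-3.5, -0.2, 5.8]
opening: 0.0359
grip_force: 40.7
```

```bash
python3 -m handwheel '[{"tx":0,"ty":0,"tz":0,"roll":0},{"tx":0,"ty":0,"tz":0,"roll":0},{"tx":0,"ty":0,"tz":0,"roll":0},{"tx":0,"ty":0,"tz":0,"roll":0},{"tx":0,"ty":0,"tz":0,"roll":0},{"tx":0,"ty":0,"tz":-10,"roll":0},{"tx":0,"ty":0,"tz":-20,"roll":0},{"tx":0,"ty":0,"tz":-30,"roll":0},{"tx":0,"ty":0,"tz":-30,"roll":0},{"tx":0,"ty":0,"tz":-20,"roll":0},{"tx":0,"ty":0,"tz":-10,"roll":0},{"tx":0,"ty":0,"tz":0,"roll":0}]' 85
python3 - <<'E'
from h import *
from station import optics
go(.490,-.0026,.160,-.042)
im,d=optics.get_image("top");p=optics.camera_params("top");W=cloud("top",d,p,p["extrinsics"]); W[d==0]=9
m=(W[...,2]>.109)&(W[...,2]<.123)&(W[...,0]>.57)&(W[...,0]<.72)&(abs(W[...,1]-.097)<.06)
if m.sum()>50:
    print(m.sum(),W[m].mean(0),cv2.minAreaRect((W[m][:,:2]*1000).astype(np.float32)))
m=(W[...,2]>.119)&(W[...,2]<.133)&(W[...,0]>.44)&(W[...,0]<.54)&(abs(W[...,1])<.045)
print(m.sum(),W[m].mean(0),cv2.minAreaRect((W[m][:,:2]*1000).astype(np.float32)))
cv2.imwrite("pics/b1.png",cv2.resize(im[50:250,220:460,::-1],None,fx=3,fy=3,interpolation=cv2.INTER_CUBIC))
E
```

```text
t: 11.88
tool_pos: [0.6407, 0.0983, 0.1671]
tool_rot: [2.082, 2.346, 0.007]
contact_force: [0.6, 0.3, 0.4]
opening: 0.0849
grip_force: 0.0
at [0.6407 0.0983 0.1671] yaw 0.119 shift [ -82.3 -161.7    6.1] roll 0.161 t 11.88 q [ 0.04  0.12  1.59 -0.    1.43 -0.08]
0 [nan nan nan] ((0.0, 0.0), (0.0, 0.0), 0.0)<stdin>:9: RuntimeWarning: Mean of empty slice.
  ret = um.true_divide(
```

View pics/b1.png

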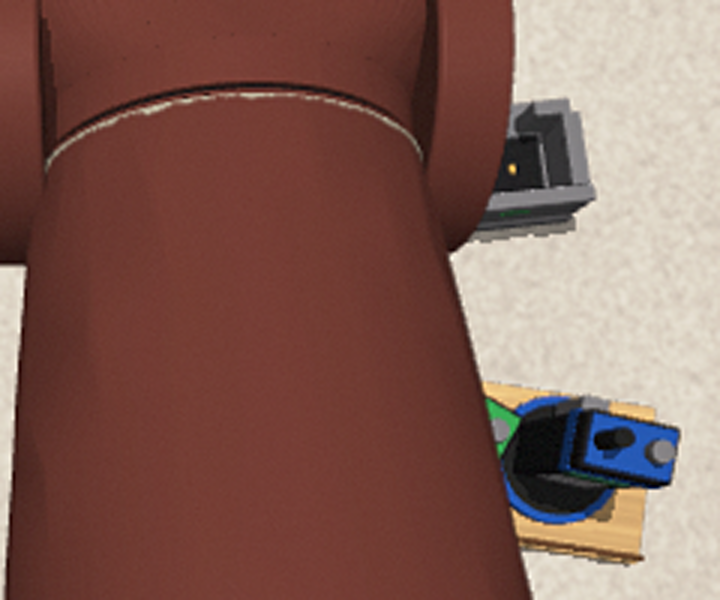

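```bash
python3 -m handwheel '[{"tx":-7,"ty":-14,"tz":0,"roll":0},{"tx":-14,"ty":-28,"tz":0,"roll":0},{"tx":-15,"ty":-29,"tz":0,"roll":0},{"tx":-15,"ty":-29,"tz":0,"roll":0},{"tx":-15,"ty":-29,"tz":0,"roll":0},{"tx":-12,"ty":-23,"tz":0,"roll":0},{"tx":-4,"ty":-8,"tz":0,"roll":0},{"tx":0,"ty":0,"tz":0,"roll":0.08},{"tx":0,"ty":0,"tz":0,"roll":0.08},{"tx":0,"ty":0,"tz":0,"roll":0},{"tx":0,"ty":0,"tz":0,"roll":0}]' >/dev/null
python3 - <<'E'
from h import *
from station import ctrl,optics
go(.490,-.0026,.0545,-.042)
o=ctrl.get_obs(); im,d=optics.get_image("wrist"); p=optics.camera_params("wrist")
T=np.eye(4);T[:3,:3]=R.from_rotvec(o["tool_rot"]).as_matrix();T[:3,3]=o["tool_pos"];T=T@p["tool_from_camera"]
W=cloud("w",d,p,T);W[d==0]=9
m=(W[...,2]>.119)&(W[...,2]<.134)&(W[...,0]>.44)&(W[...,0]<.54)&(abs(W[...,1])<.045)
print(m.sum(),W[m].mean(0),cv2.minAreaRect((W[m][:,:2]*1000).astype(np.float32)))
# red in charger: top at 0.117
th=.1187; c0=np.array([.6531,-.0283]); B=np.array([[np.cos(th),-np.sin(th)],[np.sin(th),np.cos(th)]])
C=(W[...,:2]-c0)@B; m=(W[...,2]>.108)&(W[...,2]<.126)&(abs(C[...,0])<.05)&(C[...,1]>.08)&(C[...,1]<.18)
if m.sum()>30: print("red",m.sum(),C[m].mean(0),W[m][:,2].mean(),cv2.minAreaRect((C[m]*1000).astype(np.float32)))
E
```

```text
at [ 0.4891 -0.0019  0.1615] yaw -0.039 shift [ -0.7   1.1 107. ] roll 0.003 t 12.85 q [-0.16 -0.26  1.96  0.    1.44 -0.12]
2273 [0.48836234 0.00153963 0.12701585] ((488.256591796875, -1.3082923889160156), (54.845157623291016, 36.09486770629883), 87.29563903808594)
red 3626 [-0.00573041  0.12540137] 0.11665090088561078 ((-1.020742416381836, 125.0014419555664), (37.333370208740234, 56.07527160644531), 2.5616090297698975)
```

Red is home: top at z = 0.117, within 1 mm of the pocket centre. Now grasping yellow.

```bash
python3 -m handwheel '[{"tx":0,"ty":0,"tz":15,"roll":0},{"tx":0,"ty":0,"tz":25,"roll":0},{"tx":0,"ty":0,"tz":25,"roll":0},{"tx":0,"ty":0,"tz":20,"roll":0},{"tx":0,"ty":0,"tz":12,"roll":0},{"tx":0,"ty":0,"tz":8,"roll":0},{"tx":0,"ty":0,"tz":0,"roll":0},{"tx":0,"ty":0,"tz":0,"roll":0}]'
python3 -m handwheel '[{"tx":0,"ty":0,"tz":0,"roll":0},{"tx":0,"ty":0,"tz":0,"roll":0},{"tx":0,"ty":0,"tz":0,"roll":0},{"tx":0,"ty":0,"tz":0,"roll":0},{"tx":0,"ty":0,"tz":0,"roll":0},{"tx":0,"ty":0,"tz":0,"roll":0},{"tx":0,"ty":0,"tz":0,"roll":0},{"tx":0,"ty":0,"tz":0,"roll":0}]' 20 40
```

```text
t: 13.57
tool_pos: [0.4899, -0.0022, 0.0582]
tool_rot: [2.266, 2.176, 0.0]
contact_force: [-0.9, 0.5, -0.0]
opening: 0.0849
grip_force: 0.0
t: 14.23
tool_pos: [0.4901, -0.0023, 0.0588]
tool_rot: [2.266, 2.175, 0.001]
contact_force: [-1.7, -0.6, 6.2]
opening: 0.0358
grip_force: 40.9
```

```bash
python3 -m handwheel '[{"tx":0,"ty":0,"tz":-5,"roll":0},{"tx":0,"ty":0,"tz":-10,"roll":0},{"tx":0,"ty":0,"tz":-15,"roll":0},{"tx":0,"ty":0,"tz":-20,"roll":0},{"tx":0,"ty":0,"tz":-15,"roll":0},{"tx":0,"ty":0,"tz":-10,"roll":0},{"tx":0,"ty":0,"tz":0,"roll":-0.08},{"tx":0,"ty":0,"tz":0,"roll":-0.08},{"tx":0,"ty":0,"tz":0,"roll":0},{"tx":0,"ty":0,"tz":0,"roll":0}]'
python3 -c "
from h import go; go(.6481,.0134,.134,.119)"
```

```text
t: 15.07
tool_pos: [0.4891, -0.0021, 0.1324]
tool_rot: [-2.087, -2.347, 0.001]
contact_force: [0.6, 0.5, -1.8]
opening: 0.0359
grip_force: 40.4
at [ 0.4891 -0.0021  0.1324] yaw 0.117 shift [ -3.1 159.7  -1.7] roll -0.002 t 15.07 q [-0.16 -0.23  1.99 -0.    1.39 -0.27]
```

```bash
python3 -m handwheel '[{"tx":0,"ty":10,"tz":0,"roll":0},{"tx":0,"ty":20,"tz":0,"roll":0},{"tx":-1,"ty":28,"tz":0,"roll":0},{"tx":-1,"ty":30,"tz":0,"roll":0},{"tx":-1,"ty":28,"tz":0,"roll":0},{"tx":0,"ty":24,"tz":0,"roll":0},{"tx":0,"ty":14,"tz":0,"roll":0},{"tx":0,"ty":5,"tz":0,"roll":0},{"tx":0,"ty":0,"tz":0,"roll":0},{"tx":0,"ty":0,"tz":0,"roll":0}]'
python3 -c "
from h import go; go(.6481,.0134,.0488,.119)"
```

```text
t: 15.9
tool_pos: [0.6469, 0.0137, 0.1321]
tool_rot: [-2.085, -2.348, 0.002]
contact_force: [-0.8, 0.1, -2.2]
opening: 0.0357
grip_force: 40.8
at [0.6469 0.0137 0.1321] yaw 0.118 shift [-0.5  1.3 83.3] roll -0.001 t 15.9 q [-0.09  0.15  1.62 -0.    1.38 -0.21]
```

```bash
python3 -m handwheel '[{"tx":0,"ty":0,"tz":12,"roll":0},{"tx":0,"ty":0,"tz":16,"roll":0},{"tx":0,"ty":0,"tz":16,"roll":0},{"tx":0,"ty":0,"tz":14,"roll":0},{"tx":0,"ty":0,"tz":10,"roll":0},{"tx":0,"ty":0,"tz":6,"roll":0},{"tx":0,"ty":0,"tz":3,"roll":0},{"tx":0,"ty":0,"tz":2,"roll":0},{"tx":0,"ty":0,"tz":2,"roll":0},{"tx":0,"ty":0,"tz":1,"roll":0},{"tx":0,"ty":0,"tz":0,"roll":0},{"tx":0,"ty":0,"tz":0,"roll":0}]'
python3 -m handwheel '[{"tx":0,"ty":0,"tz":1,"roll":0},{"tx":0,"ty":0,"tz":0.5,"roll":0},{"tx":0,"ty":0,"tz":0,"roll":0},{"tx":0,"ty":0,"tz":0,"roll":0}]'
```

```text
t: 16.9
tool_pos: [0.6482, 0.0137, 0.0514]
tool_rot: [2.085, 2.349, 0.001]
contact_force: [0.1, 0.3, -3.1]
opening: 0.0356
grip_force: 40.9
t: 17.23
tool_pos: [0.6478, 0.0137, 0.0493]
tool_rot: [-2.085, -2.35, 0.0]
contact_force: [-0.4, -0.3, -1.6]
opening: 0.0356
grip_force: 40.9
```

```bash
python3 -m handwheel '[{"tx":0,"ty":0,"tz":1,"roll":0},{"tx":0,"ty":0,"tz":1,"roll":0},{"tx":0,"ty":0,"tz":0,"roll":0},{"tx":0,"ty":0,"tz":0,"roll":0}]'
```

```text
t: 17.57
tool_pos: [0.648, 0.0137, 0.0489]
tool_rot: [2.085, 2.349, 0.0]
contact_force: [-3.3, 0.1, 5.0]
opening: 0.0357
grip_force: 41.8
```

Seated. Releasing yellow, then on to green.

```bash
python3 -m handwheel '[{"tx":0,"ty":0,"tz":0,"roll":0},{"tx":0,"ty":0,"tz":0,"roll":0},{"tx":0,"ty":0,"tz":0,"roll":0},{"tx":0,"ty":0,"tz":0,"roll":0},{"tx":0,"ty":0,"tz":0,"roll":0},{"tx":0,"ty":0,"tz":-10,"roll":0},{"tx":0,"ty":0,"tz":-20,"roll":0},{"tx":0,"ty":0,"tz":-30,"roll":0},{"tx":0,"ty":0,"tz":-30,"roll":0},{"tx":0,"ty":0,"tz":-18,"roll":0},{"tx":0,"ty":0,"tz":-6,"roll":0},{"tx":0,"ty":0,"tz":0,"roll":0}]' 85
python3 -c "
from h import go; go(.482,-.093,.160,-.517)"
```

```text
t: 18.57
tool_pos: [0.6494, 0.0136, 0.1646]
tool_rot: [2.083, 2.346, 0.005]
contact_force: [1.3, -0.6, -0.1]
opening: 0.0853
grip_force: 0.0
at [0.6494 0.0136 0.1646] yaw 0.119 shift [ -85.9 -178.9    3.7] roll 0.636 t 18.57 q [-0.09  0.13  1.59 -0.    1.42 -0.21]
```

```bash
python3 -m handwheel '[{"tx":-7,"ty":-15,"tz":0,"roll":0},{"tx":-15,"ty":-31,"tz":0,"roll":0},{"tx":-16,"ty":-33,"tz":0,"roll":0},{"tx":-16,"ty":-33,"tz":0,"roll":0},{"tx":-16,"ty":-33,"tz":0,"roll":0},{"tx":-12,"ty":-25,"tz":0,"roll":0},{"tx":-4,"ty":-9,"tz":0,"roll":0}]' >/dev/null
python3 -m handwheel '[{"tx":0,"ty":0,"tz":0,"roll":0.12},{"tx":0,"ty":0,"tz":0,"roll":0.12},{"tx":0,"ty":0,"tz":0,"roll":0.12},{"tx":0,"ty":0,"tz":0,"roll":0.12},{"tx":0,"ty":0,"tz":0,"roll":0.1},{"tx":0,"ty":0,"tz":0,"roll":0.056},{"tx":0,"ty":0,"tz":0,"roll":0},{"tx":0,"ty":0,"tz":0,"roll":0}]' >/dev/null
cat > look.py <<'E'
import sys
from h import *
from station import ctrl,optics
x,y,a,placed=map(float,sys.argv[1:])
go(x,y,.0545,a)
o=ctrl.get_obs(); im,d=optics.get_image("wrist"); p=optics.camera_params("wrist")
T=np.eye(4);T[:3,:3]=R.from_rotvec(o["tool_rot"]).as_matrix();T[:3,3]=o["tool_pos"];T=T@p["tool_from_camera"]
W=cloud("w",d,p,T);W[d==0]=9
def rect(m,P,t):
    n,L,s,c=cv2.connectedComponentsWithStats(m.astype(np.uint8),connectivity=4)
    for i in range(1,n):
        if s[i,4]>250: print(t,s[i,4],"z",W[L==i][:,2].mean().round(4),cv2.minAreaRect((P[L==i]*1000).astype(np.float32)))
rect((W[...,2]>.119)&(W[...,2]<.134)&(np.hypot(W[...,0]-x,W[...,1]-y)<.045),W[...,:2],"next")
th=.1187; c0=np.array([.6531,-.0283]); B=np.array([[np.cos(th),-np.sin(th)],[np.sin(th),np.cos(th)]])
C=(W[...,:2]-c0)@B
rect((W[...,2]>.108)&(W[...,2]<.126)&(abs(C[...,0])<.05)&(abs(C[...,1]-placed)<.04),C,"placed")
E
python3 look.py .482 -.093 -.517 .042
```

```text
at [ 0.4799 -0.0925  0.1601] yaw -0.515 shift [  0.6   2.3 105.6] roll 0.002 t 19.82 q [-0.34 -0.26  1.96  0.    1.44  0.17]
next 2291 z 0.127 ((480.9574890136719, -92.37864685058594), (55.51694107055664, 35.536537170410156), 59.47461700439453)
```

```bash
python3 -m handwheel '[{"tx":0,"ty":1,"tz":15,"roll":0},{"tx":0,"ty":0,"tz":25,"roll":0},{"tx":0,"ty":0,"tz":25,"roll":0},{"tx":0,"ty":0,"tz":20,"roll":0},{"tx":0,"ty":0,"tz":12,"roll":0},{"tx":0,"ty":0,"tz":8,"roll":0},{"tx":0,"ty":0,"tz":0,"roll":0},{"tx":0,"ty":0,"tz":0,"roll":0}]'
python3 -m handwheel '[{"tx":0,"ty":0,"tz":0,"roll":0},{"tx":0,"ty":0,"tz":0,"roll":0},{"tx":0,"ty":0,"tz":0,"roll":0},{"tx":0,"ty":0,"tz":0,"roll":0},{"tx":0,"ty":0,"tz":0,"roll":0},{"tx":0,"ty":0,"tz":0,"roll":0},{"tx":0,"ty":0,"tz":0,"roll":0},{"tx":0,"ty":0,"tz":0,"roll":0}]' 20 40
```

```text
t: 20.53
tool_pos: [0.4815, -0.0935, 0.0567]
tool_rot: [2.715, 1.58, 0.0]
contact_force: [-0.3, 0.5, 0.5]
opening: 0.0845
grip_force: 0.0
t: 21.2
tool_pos: [0.4817, -0.0936, 0.0573]
tool_rot: [2.715, 1.579, 0.001]
contact_force: [-0.9, 0.3, 6.0]
opening: 0.0357
grip_force: 40.8
```

```bash
python3 -m handwheel '[{"tx":0,"ty":0,"tz":-5,"roll":0},{"tx":0,"ty":0,"tz":-10,"roll":0},{"tx":0,"ty":0,"tz":-15,"roll":0},{"tx":0,"ty":0,"tz":-20,"roll":0},{"tx":0,"ty":0,"tz":-15,"roll":0},{"tx":0,"ty":0,"tz":-10,"roll":0},{"tx":0,"ty":0,"tz":0,"roll":0}]' >/dev/null
python3 -m handwheel '[{"tx":0,"ty":0,"tz":0,"roll":-0.07},{"tx":0,"ty":0,"tz":0,"roll":-0.1},{"tx":0,"ty":0,"tz":0,"roll":-0.11},{"tx":0,"ty":0,"tz":0,"roll":-0.11},{"tx":0,"ty":0,"tz":0,"roll":-0.11},{"tx":0,"ty":0,"tz":0,"roll":-0.08},{"tx":0,"ty":0,"tz":0,"roll":-0.055},{"tx":0,"ty":0,"tz":0,"roll":0},{"tx":0,"ty":0,"tz":0,"roll":0}]'
python3 -c "
from h import go; go(.6581,-.070,.132,.119)"
```

```text
t: 22.53
tool_pos: [0.4804, -0.0932, 0.1302]
tool_rot: [-2.087, -2.346, 0.001]
contact_force: [0.8, -0.6, -2.3]
opening: 0.0359
grip_force: 40.3
at [ 0.4804 -0.0932  0.1302] yaw 0.117 shift [  2.4 179.2  -2.1] roll -0.002 t 22.53 q [-0.34 -0.23  1.99 -0.    1.38 -0.46]
```

```bash
python3 -m handwheel '[{"tx":0,"ty":12,"tz":0,"roll":0},{"tx":0,"ty":22,"tz":0,"roll":0},{"tx":1,"ty":32,"tz":0,"roll":0},{"tx":1,"ty":34,"tz":0,"roll":0},{"tx":0,"ty":32,"tz":0,"roll":0},{"tx":0,"ty":26,"tz":0,"roll":0},{"tx":0,"ty":15,"tz":0,"roll":0},{"tx":0,"ty":6,"tz":0,"roll":0},{"tx":0,"ty":0,"tz":0,"roll":0},{"tx":0,"ty":0,"tz":0,"roll":0}]'
python3 -c "
from h import go; go(.6581,-.070,.0473,.119)"
```

```text
t: 23.37
tool_pos: [0.6578, -0.0703, 0.1305]
tool_rot: [-2.086, -2.347, 0.002]
contact_force: [-0.1, -0.8, -1.9]
opening: 0.0355
grip_force: 40.8
at [ 0.6578 -0.0703  0.1305] yaw 0.118 shift [ 0.3  0.5 83.2] roll -0.001 t 23.37 q [-0.22  0.18  1.58 -0.    1.38 -0.34]
```

```bash
python3 -m handwheel '[{"tx":0,"ty":0,"tz":12,"roll":0},{"tx":0,"ty":0,"tz":16,"roll":0},{"tx":0,"ty":0,"tz":16,"roll":0},{"tx":0,"ty":0,"tz":14,"roll":0},{"tx":0,"ty":0,"tz":10,"roll":0},{"tx":0,"ty":0,"tz":6,"roll":0},{"tx":0,"ty":0,"tz":3,"roll":0},{"tx":0,"ty":0,"tz":2,"roll":0},{"tx":0,"ty":0,"tz":2,"roll":0},{"tx":0,"ty":0,"tz":1,"roll":0},{"tx":0,"ty":0,"tz":0,"roll":0},{"tx":0,"ty":0,"tz":0,"roll":0}]'
python3 -m handwheel '[{"tx":0,"ty":0,"tz":1,"roll":0},{"tx":0,"ty":0,"tz":1,"roll":0},{"tx":0,"ty":0,"tz":1,"roll":0},{"tx":0,"ty":0,"tz":0,"roll":0},{"tx":0,"ty":0,"tz":0,"roll":0}]'
```

```text
t: 24.37
tool_pos: [0.6591, -0.0704, 0.0499]
tool_rot: [2.086, 2.348, 0.001]
contact_force: [-0.0, -0.1, -2.6]
opening: 0.0356
grip_force: 40.9
t: 24.78
tool_pos: [0.659, -0.0705, 0.0473]
tool_rot: [2.086, 2.348, 0.0]
contact_force: [-2.9, -0.0, 4.1]
opening: 0.0353
grip_force: 41.5
```

Seated. Releasing green, then on to blue.

```bash
python3 -m handwheel '[{"tx":0,"ty":0,"tz":0,"roll":0},{"tx":0,"ty":0,"tz":0,"roll":0},{"tx":0,"ty":0,"tz":0,"roll":0},{"tx":0,"ty":0,"tz":0,"roll":0},{"tx":0,"ty":0,"tz":0,"roll":0},{"tx":0,"ty":0,"tz":-10,"roll":0},{"tx":0,"ty":0,"tz":-20,"roll":0},{"tx":0,"ty":0,"tz":-30,"roll":0},{"tx":0,"ty":0,"tz":-30,"roll":0},{"tx":0,"ty":0,"tz":-18,"roll":0},{"tx":0,"ty":0,"tz":-6,"roll":0},{"tx":0,"ty":0,"tz":0,"roll":0}]' 85
python3 -c "
from h import go; go(.467,-.186,.160,-.209)"
```

```text
t: 25.78
tool_pos: [0.6602, -0.0707, 0.1636]
tool_rot: [2.083, 2.345, 0.004]
contact_force: [0.3, -0.6, -0.2]
opening: 0.085
grip_force: 0.0
at [ 0.6602 -0.0707  0.1636] yaw 0.118 shift [ -91.8 -205.5    2.8] roll 0.327 t 25.78 q [-0.22  0.16  1.55  0.    1.42 -0.34]
```

```bash
python3 -m handwheel '[{"tx":-7,"ty":-15,"tz":0,"roll":0},{"tx":-15,"ty":-33,"tz":0,"roll":0},{"tx":-16,"ty":-36,"tz":0,"roll":0},{"tx":-16,"ty":-36,"tz":0,"roll":0},{"tx":-16,"ty":-36,"tz":0,"roll":0},{"tx":-14,"ty":-32,"tz":0,"roll":0},{"tx":-7,"ty":-16,"tz":0,"roll":0},{"tx":0,"ty":0,"tz":0,"roll":0.11},{"tx":0,"ty":0,"tz":0,"roll":0.11},{"tx":0,"ty":0,"tz":0,"roll":0.107},{"tx":0,"ty":0,"tz":0,"roll":0},{"tx":0,"ty":0,"tz":0,"roll":0}]' >/dev/null
python3 look.py .467 -.186 -.209 -.042
```

```text
at [ 0.4658 -0.1843  0.1585] yaw -0.206 shift [ -1.5   1.8 104. ] roll 0.003 t 26.78 q [-0.53 -0.22  1.93  0.    1.43 -0.32]
next 2322 z 0.127 ((465.1595153808594, -185.14468383789062), (55.30376052856445, 36.021175384521484), 78.19608306884766)
placed 1663 z 0.1163 ((-7.520402431488037, -54.515663146972656), (30.344635009765625, 25.940744400024414), 89.42984008789062)
```

```bash
python3 -m handwheel '[{"tx":-1,"ty":0,"tz":15,"roll":0},{"tx":0,"ty":0,"tz":25,"roll":0},{"tx":0,"ty":0,"tz":25,"roll":0},{"tx":0,"ty":0,"tz":20,"roll":0},{"tx":0,"ty":0,"tz":12,"roll":0},{"tx":0,"ty":0,"tz":7,"roll":0},{"tx":0,"ty":0,"tz":0,"roll":0},{"tx":0,"ty":0,"tz":0,"roll":0}]'
python3 -m handwheel '[{"tx":0,"ty":0,"tz":0,"roll":0},{"tx":0,"ty":0,"tz":0,"roll":0},{"tx":0,"ty":0,"tz":0,"roll":0},{"tx":0,"ty":0,"tz":0,"roll":0},{"tx":0,"ty":0,"tz":0,"roll":0},{"tx":0,"ty":0,"tz":0,"roll":0},{"tx":0,"ty":0,"tz":0,"roll":0},{"tx":0,"ty":0,"tz":0,"roll":0}]' 20 40
python3 -m handwheel '[{"tx":0,"ty":0,"tz":-5,"roll":0},{"tx":0,"ty":0,"tz":-10,"roll":0},{"tx":0,"ty":0,"tz":-15,"roll":0},{"tx":0,"ty":0,"tz":-20,"roll":0},{"tx":0,"ty":0,"tz":-15,"roll":0},{"tx":0,"ty":0,"tz":-10,"roll":0},{"tx":0,"ty":0,"tz":0,"roll":-0.08},{"tx":0,"ty":0,"tz":0,"roll":-0.085},{"tx":0,"ty":0,"tz":0,"roll":-0.085},{"tx":0,"ty":0,"tz":0,"roll":-0.077},{"tx":0,"ty":0,"tz":0,"roll":0},{"tx":0,"ty":0,"tz":0,"roll":0}]'
python3 -c "
from h import go; go(.668,-.1534,.132,.119)"
```

```text
t: 27.5
tool_pos: [0.467, -0.1859, 0.0568]
tool_rot: [2.44, 1.978, 0.0]
contact_force: [0.5, 0.3, 0.5]
opening: 0.0849
grip_force: 0.0
t: 28.17
tool_pos: [0.467, -0.186, 0.0572]
tool_rot: [2.44, 1.977, 0.0]
contact_force: [-0.7, 0.1, 5.5]
opening: 0.0353
grip_force: 40.8
t: 29.17
tool_pos: [0.4662, -0.1855, 0.1309]
tool_rot: [-2.088, -2.346, 0.0]
contact_force: [0.3, 0.8, -2.7]
opening: 0.0355
grip_force: 40.5
at [ 0.4662 -0.1855  0.1309] yaw 0.116 shift [  8.5 204.2  -1.3] roll -0.003 t 29.17 q [-0.53 -0.2   1.96  0.    1.38 -0.64]
```

```bash
python3 -m handwheel '[{"tx":0,"ty":12,"tz":0,"roll":0},{"tx":1,"ty":24,"tz":0,"roll":0},{"tx":2,"ty":33,"tz":0,"roll":0},{"tx":2,"ty":35,"tz":0,"roll":0},{"tx":2,"ty":35,"tz":0,"roll":0},{"tx":1,"ty":32,"tz":0,"roll":0},{"tx":1,"ty":22,"tz":0,"roll":0},{"tx":0,"ty":11,"tz":0,"roll":0},{"tx":0,"ty":0,"tz":0,"roll":0},{"tx":0,"ty":0,"tz":0,"roll":0}]'
python3 -c "
from h import go; go(.668,-.1534,.0472,.119)"
```

```text
t: 30.0
tool_pos: [0.6678, -0.1525, 0.1305]
tool_rot: [-2.086, -2.347, 0.001]
contact_force: [-0.8, 0.1, -2.4]
opening: 0.0355
grip_force: 41.3
at [ 0.6678 -0.1525  0.1305] yaw 0.117 shift [-0.9  0.2 83.3] roll -0.002 t 30.0 q [-0.33  0.24  1.52 -0.    1.39 -0.45]
```

```bash
python3 -m handwheel '[{"tx":0,"ty":0,"tz":12,"roll":0},{"tx":0,"ty":0,"tz":16,"roll":0},{"tx":0,"ty":0,"tz":16,"roll":0},{"tx":0,"ty":0,"tz":14,"roll":0},{"tx":0,"ty":0,"tz":10,"roll":0},{"tx":0,"ty":0,"tz":6,"roll":0},{"tx":0,"ty":0,"tz":3,"roll":0},{"tx":0,"ty":0,"tz":2,"roll":0},{"tx":0,"ty":0,"tz":2,"roll":0},{"tx":0,"ty":0,"tz":1,"roll":0},{"tx":0,"ty":0,"tz":0,"roll":0},{"tx":0,"ty":0,"tz":0,"roll":0}]'
python3 -m handwheel '[{"tx":0,"ty":0,"tz":1,"roll":0},{"tx":0,"ty":0,"tz":1,"roll":0},{"tx":0,"ty":0,"tz":1,"roll":0},{"tx":0,"ty":0,"tz":0,"roll":0},{"tx":0,"ty":0,"tz":0,"roll":0}]'
```

```text
t: 31.0
tool_pos: [0.6685, -0.1529, 0.05]
tool_rot: [2.086, 2.348, 0.001]
contact_force: [-0.5, -0.1, -2.4]
opening: 0.0354
grip_force: 41.2
t: 31.42
tool_pos: [0.6684, -0.1529, 0.0473]
tool_rot: [2.086, 2.348, 0.0]
contact_force: [-2.8, 1.0, 3.3]
opening: 0.0354
grip_force: 41.8
```

```bash
python3 -m handwheel '[{"tx":0,"ty":0,"tz":0,"roll":0},{"tx":0,"ty":0,"tz":0,"roll":0},{"tx":0,"ty":0,"tz":0,"roll":0},{"tx":0,"ty":0,"tz":0,"roll":0},{"tx":0,"ty":0,"tz":0,"roll":0},{"tx":0,"ty":0,"tz":-10,"roll":0},{"tx":0,"ty":0,"tz":-20,"roll":0},{"tx":0,"ty":0,"tz":-30,"roll":0},{"tx":0,"ty":0,"tz":-30,"roll":0},{"tx":0,"ty":0,"tz":-30,"roll":0},{"tx":0,"ty":0,"tz":-20,"roll":0},{"tx":0,"ty":0,"tz":0,"roll":0}]' 85
python3 -m handwheel '[{"tx":-10,"ty":-12,"tz":0,"roll":0},{"tx":-20,"ty":-25,"tz":0,"roll":0},{"tx":-20,"ty":-25,"tz":0,"roll":0},{"tx":-20,"ty":-25,"tz":0,"roll":0},{"tx":-20,"ty":-25,"tz":0,"roll":0},{"tx":-20,"ty":-25,"tz":0,"roll":0},{"tx":-20,"ty":-25,"tz":0,"roll":0},{"tx":-20,"ty":-25,"tz":0,"roll":0},{"tx":-20,"ty":-25,"tz":0,"roll":0},{"tx":-10,"ty":-12,"tz":0,"roll":0},{"tx":0,"ty":0,"tz":0,"roll":0}]'
python3 - <<'E'
from h import *
from station import optics
im,d=optics.get_image("top");p=optics.camera_params("top");W=cloud("top",d,p,p["extrinsics"]); W[d==0]=9
th=.1187; c0=np.array([.6531,-.0283]); B=np.array([[np.cos(th),-np.sin(th)],[np.sin(th),np.cos(th)]]);C=(W[...,:2]-c0)@B
for y in (.126,.042,-.042,-.126):
    m=(W[...,2]>.109)&(W[...,2]<.123)&(abs(C[...,0])<.05)&(abs(C[...,1]-y)<.04)
    if m.sum()>50: print(y,m.sum(),"z",W[m][:,2].mean().round(4),cv2.minAreaRect((C[m]*1000).astype(np.float32)))
w=W[90:170,70:150].reshape(-1,3); w=w[(w[:,2]>.135)&(w[:,2]<.17)]; print("bottle cap",w.mean(0))
cv2.imwrite("pics/f1.png",cv2.resize(im[50:250,60:460,::-1],None,fx=2,fy=2,interpolation=cv2.INTER_CUBIC))
E
```

```text
t: 32.42
tool_pos: [0.6714, -0.1539, 0.1947]
tool_rot: [2.079, 2.34, 0.007]
contact_force: [0.6, -0.4, 0.5]
opening: 0.0849
grip_force: 0.0
t: 33.33
tool_pos: [0.4633, -0.3598, 0.1845]
tool_rot: [-2.09, -2.342, 0.002]
contact_force: [0.5, 0.5, 0.2]
opening: 0.0851
grip_force: 0.0
0.126 492 z 0.1166 ((1.3522453308105469, 123.94693756103516), (36.51593017578125, 56.17217254638672), 1.386928915977478)
0.042 490 z 0.1167 ((-0.23690414428710938, 41.54338836669922), (36.666893005371094, 56.43008041381836), 0.6961198449134827)
-0.042 491 z 0.1166 ((0.5269145965576172, -42.23880386352539), (55.92455291748047, 36.57175827026367), 88.71910095214844)
-0.126 486 z 0.1167 ((-0.031099319458007812, -125.95417785644531), (57.13665771484375, 36.3054084777832), 89.10697937011719)
bottle cap [0.58577508 0.39711261 0.14724138]
```

View pics/f1.png

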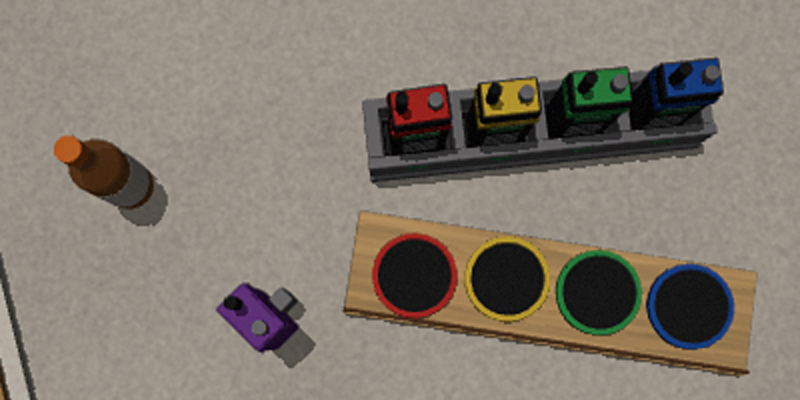

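All four are seated in pad order: red (418,115), yellow (508,110), green (597,100), blue (685,85). They're upright, square and within 2 mm of their pocket centres, and the bottle hasn't moved.

```bash
python3 -m handwheel '[{"tx":0,"ty":0,"tz":0,"roll":0},{"tx":0,"ty":0,"tz":0,"roll":0}]' >/dev/null; python3 -c "
from station import ctrl; print(ctrl.finish_job())"
```

```text
the job is handed in; nothing more can be done
None
```

All four radios are in the charger in pad order (red, yellow, green, blue), clips in the slots and released; the bottle hasn't moved, and I handed the job in at about 33.6 s, after one mis-grasp on red that closed on its cap and was corrected, but no verdict came back.

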